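Slide out a thin strip and weight it on bearers to dry flat

ROBOT

A 6-joint arm with a two-finger parallel gripper is mounted at the origin on a cart in front of the work surface, level with it; the furniture and walls round the work are solid. World frame = base frame: x ahead of the robot, y to its left, z up, the work surface at z = 0. Lengths are in mm, angles in degrees, forces in N, time in s.
With the tool pointing down it reaches from about 300 to 850 mm from the base axis. Payload 4.2 kg.
Tool frame: the origin (TCP) lies on the centre line of the jaws, within the pads' length; the fingertips stand 8 mm ahead of it and the grasp point (between the pads) lies 11 mm behind it; z points along the fingers, y is the line along which they close (so a half turn about z gives the same grasp; the last joint's range is limited). The gripper opens to 91 mm and grips with 3 to 60 N. Pads are 32 mm wide; open, the fingers measure 118 mm over their backs; the gripper's body (76 mm by 178 mm) begins 60 mm behind the grasp point.
Start: joints at [68.182, 18.312, 89.639, -0, 72.044, -1.146], TCP at [202.991, 537.993, 221.976] pointing down, gripper open.
Joint ranges: [-177.97, 177.97], [-48.28, 115.42], [12.27, 149.76], [-77.06, 257.06], [2.81, 150.46], [-146.56, 146.56]. Speed limits (degrees/s): [147.25, 147.25, 180, 180, 180, 180].

INTERFACE

Orientations are given as [roll, pitch, yaw] about the fixed x, y, z axes, in that order (R = Rz(yaw) Ry(pitch) Rx(roll)).
In Python, from workcell import telemetry, eyes, ticket gives the robot as it stands. The module is installed in compiled form; this text tells all that it offers.
- The arm moves only by the shell command python3 -m crank 'ROWS' [OPENING] [FORCE]. ROWS is JSON, a list of rows, each an object of numbers: "dx", "dy", "dz": the shift along the world's x, y, z normalised to -1 to 1, where 1 is 80 cm; "yaw": the turn about the world's z normalised to -1 to 1, where 1 is 5 degrees. A call has 1 to 10 rows; each row shifts and turns the commanded pose from where the row before left it; what a row does not reach is not made up. A row lasts 1/8 s, in which the tool goes at most 62.5 mm and 10.7 degrees, less where a joint would pass 70% of its speed; a pose out of reach is approached as far as the arm can. A call with a number of a shift or a turn outside -1 to 1 is refused whole. A call with a gripper value outside its range is refused whole. OPENING is the opening, from 0 (shut) to 1 (fully open), set as the call begins (- or left out, the last holds). The fingers move at their own pace and stop on an object; FORCE is the grip in N (left out, the last holds). Time passes only in rows, so rows that do not move let the fingers close. It gives the time, the measured TCP pose, the force, the opening and the grip force at its end, in the units of the state.
- telemetry.state(): the state, without advancing time (a new reading comes with each control period).
- eyes.grab_frame(name): name is "side" or "top" or "wrist"; returns the picture (480x640x3 uint8, red, green, blue); there is no depth.
- eyes.calibration(name): a dict with "camera_matrix" (3x3 intrinsics, pixels), "k1" (the pictures are not rectified: a ray, as slopes to the right and down, at radius r is drawn at 1 + k1 r^2 times it, then the intrinsics apply), "world_from_camera" (4x4, takes a point from camera to world coordinates). Camera axes: x right, y down, z forward; pixel columns grow to the right and rows downward; lengths in mm; the calibration is good to about 2 mm. A picture is of the moment at which its call begins: read the wrist's pose just before it. calibration takes no time and is no camera call; for the wrist camera it gives the pose at the moment of the call.
- ticket.job_done(): hands the job in; it is judged then, once.
The state is a dict: "time_s": time; "qpos": joint angles; "qvel": joint speeds; "effort": joint torques, N m; "ee_pos": TCP position; "ee_rot": TCP orientation; "force": force on the tool from outside, world axes, zero at the start; "torque": the same for the moment, N m; "gripper_width": finger opening in mm; "gripper_force": force on a finger pad.
Only numpy, scipy, OpenCV 4.12 (cv2) and the standard library are available. Lean on these libraries where they do the work, as an engineer would, in place of code of your own. Each camera call takes 0.05 s, during which the arm holds its last target. There are 200 camera calls.

TASK

The thin wooden strip lying in the planing sled has to dry flat. Slide it along the sled until about 6 cm of it sticks out over the open end, pick it up by that end, and lay it centred across the two hardwood bearer blocks so that it bridges both and sticks out about equally at each end. Then set the block plane, sole down and without dropping it, lengthwise on the middle of the strip as a weight; leave the tape measure and the sanding block where they are.

Things in the scene. Friction and masses are not known exactly. Their poses are not given: they have to be found in the camera images.
- sled: planing sled, fixed to the worktop: grey board 310 x 112 x 30 mm with two low rails (6 mm high) along its long sides that leave a channel 62 mm wide, and a 14 mm wide end stop of the same height across it at the far end. The channel floor is 30 mm above the worktop. Origin: at worktop height, under the middle of the open end; x runs from the open end along the channel to the end stop (at x = 296 mm), y across it, z up. The open end faces roughly towards the robot
- strip_center (a point): centre of the loose thin pale wooden strip, 240 mm long (its x), 50 mm wide (its y), 3 mm thick (z, up), about 45 g, both ends alike. It starts lying flat in the sled's channel, too thin and too closely railed to be gripped there; it slides easily: fingertips pressed on it (5 to 15 N) drag it along. Where it sticks out past the open end it can be gripped across its 50 mm width from above, 30 mm above the worktop
- bearer_a_center (a point): centre (15 mm up) of the nearer hardwood bearer block, loose, 40 mm (x) by 130 mm (y, its length) by 30 mm high (z), about 250 g. On the other side of the worktop from the sled
- bearer_b_center (a point): centre (15 mm up) of the farther bearer block, same size and axes, lying parallel to the nearer one and 95 to 105 mm beyond it, centre to centre
- plane_center (a point): centre (29 mm above its sole) of the loose block plane standing sole down: 46 mm wide (x), 155 mm long (y, the higher end with the red-brown palm rest towards +y), 58 mm high (z), about 0.68 kg. Its flat sides, 44 mm apart, reach from 6 to about 27 mm above the sole and can be gripped from above, best 15 mm from the centre towards +y
- tape_center (a point): bystander: centre of the yellow tape measure, 36 x 78 x 63 mm, loose, 63 mm high, behind the block plane
- sanding_center (a point): bystander: centre of the cork sanding block, 62 x 113 x 31 mm, loose, in front of the block plane
Not all that is in view belongs to the job. Leave any orange look-alike of the part that bears bearer_b_center alone.

How it is judged:
By the outcome, as a careful person would: the job done as asked, in the order asked, and still so for the second after the job is handed in, with the robot touching nothing.
It also fails if it takes over 62 s, if anything falls off the work surface, if the arm or the gripper's body presses on something with over 40 N, if the wrist force passes 120 N, or if a joint passes its speed limit or range.

## Working session

There is one attempt and no reset: what is moved stays moved. The work goes in short steps, Python scripts to look and compute and a shell command to move; the robot and the scene stay as the last step left them, time stands still between calls to the robot, and variables do not carry over. Pictures are saved under pics/ and viewed, at most 10 in all, crops included, and the job is handed in when it is done.

```bash
mkdir -p pics; python3 - <<'E'
from workcell import telemetry, eyes
import cv2,numpy as np
s=telemetry.state();print(s['time_s'],s['ee_pos'],s['ee_rot'],s['force'],s['gripper_width'])
for n in ['side','top','wrist']:
    f=eyes.grab_frame(n);cv2.imwrite(f'pics/{n}0.png',f[:,:,::-1]);c=eyes.calibration(n)
    print(n,np.round(c['camera_matrix'],1).tolist(),c['k1'],np.round(c['world_from_camera'],3).tolist())
E
```

```text
0.0 [202.79668135 537.52293544 221.13051121] [-1.79899222e+02 -3.50089094e-03  1.59327494e+02] [ 0.1647821  -0.45980597  0.03255657] 91.41360321262765
side [[442.8, 0.0, 312.5], [0.0, 442.8, 249.0], [0.0, 0.0, 1.0]] -0.08161057950947923 [[0.986, -0.069, 0.153, 428.316], [-0.167, -0.521, 0.837, -693.37], [0.022, -0.851, -0.525, 557.769], [0.0, 0.0, 0.0, 1.0]]
top [[520.6, 0.0, 315.2], [0.0, 520.6, 238.4], [0.0, 0.0, 1.0]] -0.13876875230017885 [[0.03, -0.994, 0.101, 463.4], [-0.999, -0.032, -0.013, 82.344], [0.016, -0.101, -0.995, 1091.931], [0.0, 0.0, 0.0, 1.0]]
wrist [[342.6, 0.0, 314.5], [0.0, 342.6, 240.6], [0.0, 0.0, 1.0]] -0.020816275257072987 [[0.353, 0.906, 0.232, 137.18], [0.935, -0.342, -0.09, 562.568], [-0.002, 0.249, -0.968, 383.801], [0.0, 0.0, 0.0, 1.0]]
```

View pics/top0.png

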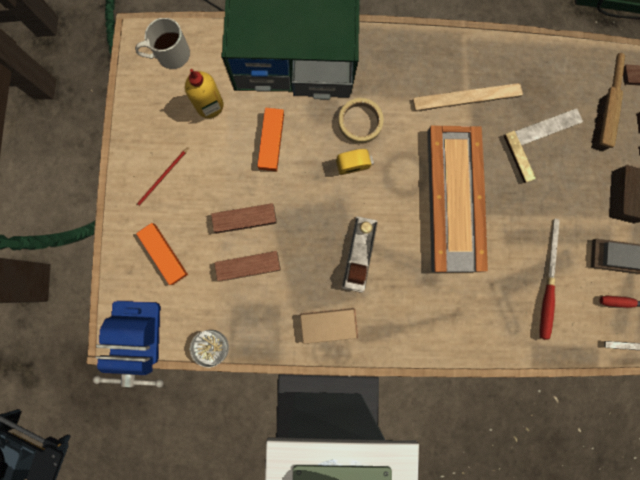

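View pics/side0.png

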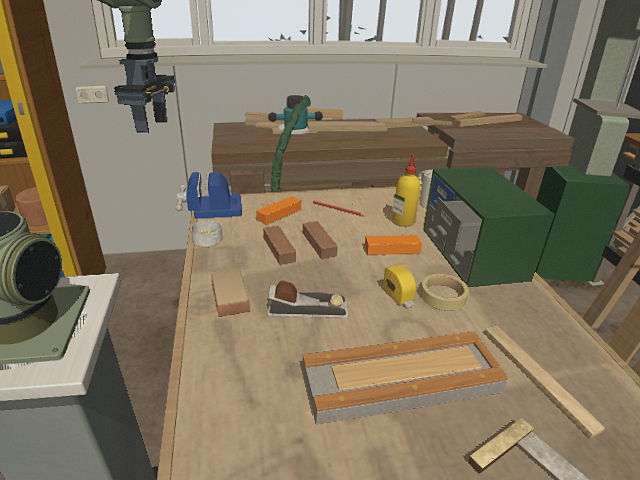

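The bearers are the two dark brown blocks at top-image (247,266), nearer, and (243,218), farther. They are parallel and about 100 mm apart. The orange blocks at (271,139) and (161,253) are the look-alikes to leave alone. The sled runs from (460,270), its open end, to (456,128), with the strip at (458,195). The plane is at (360,253), palm rest at (357,273). I'll confirm with one enlarged, measured crop.

```bash
cat > h.py <<'E'
import numpy as np,cv2
from workcell import eyes
def p2w(name,uv,z,c=None):
    c=c or eyes.calibration(name);K=np.array(c['camera_matrix']);T=np.array(c['world_from_camera'])
    uv=np.atleast_2d(np.array(uv,float));z=np.broadcast_to(z,len(uv))
    n=cv2.undistortPoints(uv[:,None],K,np.array([c['k1'],0,0,0.]))[:,0]
    d=np.c_[n,np.ones(len(n))]@T[:3,:3].T
    return T[:3,3]+d*((z-T[2,3])/d[:,2])[:,None]
def w2p(name,P,c=None):
    c=c or eyes.calibration(name);K=np.array(c['camera_matrix']);T=np.linalg.inv(np.array(c['world_from_camera']))
    P=np.atleast_2d(np.array(P,float));r=cv2.Rodrigues(T[:3,:3])[0]
    return cv2.projectPoints(P,r,T[:3,3],K,np.array([c['k1'],0,0,0.]))[0][:,0]
E
python3 - <<'E'
from h import *
im=cv2.imread('pics/top0.png');hsv=cv2.cvtColor(im,cv2.COLOR_BGR2HSV)
for p in [(243,218),(247,266),(458,195),(459,264),(438,200),(360,240),(330,326),(300,200),(357,273),(355,160)]: print(p,im[p[1],p[0]],hsv[p[1],p[0]])
a=cv2.resize(im[185:350,195:395],None,fx=3,fy=3,interpolation=cv2.INTER_CUBIC)
b=cv2.resize(im[118:283,428:492],None,fx=3,fy=3,interpolation=cv2.INTER_CUBIC)
for i in range(0,200,20): cv2.putText(a,str(195+i),(i*3,8),0,.3,(255,255,255));cv2.line(a,(i*3,10),(i*3,16),(255,255,255))
for i in range(0,160,20): cv2.putText(a,str(185+i),(0,i*3),0,.3,(0,255,255))
cv2.imwrite('pics/c1.png',np.hstack([a,b]))
E
```

```text
(243, 218) [ 64  86 129] [ 10 128 129]
(247, 266) [ 66  89 133] [ 10 128 133]
(458, 195) [103 161 210] [ 16 130 210]
(459, 264) [134 147 152] [ 22  30 152]
(438, 200) [ 59 107 173] [ 13 168 173]
(360, 240) [148 167 179] [ 18  44 179]
(330, 326) [108 148 180] [ 17 102 180]
(300, 200) [109 144 168] [ 18  90 168]
(357, 273) [29 43 77] [  9 159  77]
(355, 160) [ 64 180 220] [ 22 181 220]
```

View pics/c1.png

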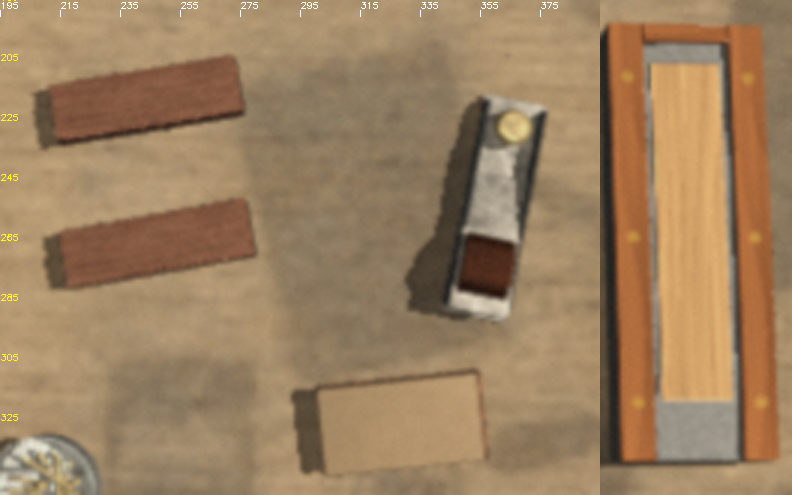

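The crop confirms it. Both bearers are plain brown and parallel, the strip lies in the sled towards the end stop, and the plane's palm rest points towards the robot.

```bash
python3 - <<'E'
from h import *
A=lambda L,ox=195,oy=185,x0=0:[((x-x0)/3+ox-.33,y/3+oy-.33) for x,y in L]
obj={'bA':(A([(60,233),(245,198),(256,256),(66,285)]),30),'bB':(A([(50,87),(236,55),(244,112),(56,141)]),30),
'sled':(A([(621,461),(778,459),(761,26),(607,23)],428,118,600),36),'strip':(A([(651,65),(721,64),(734,401),(661,402)],428,118,600),33),
'plane':(A([(485,96),(546,110),(508,320),(444,305)]),20),'sand':(A([(318,387),(479,371),(489,459),(325,475)]),31),
'palm':(A([(487,265)]),55),'knob':(A([(515,127)]),50)}
for k,(q,z) in obj.items():
    w=p2w('top',q,z)[:,:2];print(k,np.round(w).tolist(),'c',w.mean(0).round(1))
    if len(w)==4:
        e=np.roll(w,-1,0)-w;print('  len',np.linalg.norm(e,axis=1).round(1),'ang',np.degrees(np.arctan2(e[:,1],e[:,0])).round(1))
        m=cv2.minAreaRect(w.astype(np.float32))
E
```

```text
bA [[516.0, 273.0], [544.0, 148.0], [504.0, 139.0], [480.0, 267.0]] c [510.9 206.6]
  len [128.5  40.3 130.8  35.7] ang [ -77.4 -167.2  100.6    9.3]
bB [[616.0, 285.0], [642.0, 157.0], [603.0, 150.0], [579.0, 279.0]] c [609.7 217.9]
  len [130.1  40.  130.6  37.8] ang [ -78.4 -169.9  100.6    9.3]
sled [[511.0, -178.0], [515.0, -289.0], [823.0, -280.0], [819.0, -167.0]] c [ 667.1 -228.4]
  len [110.8 308.5 112.3 309. ] ang [ -87.8    1.7   91.9 -178. ]
strip [[791.0, -200.0], [794.0, -251.0], [554.0, -258.0], [552.0, -206.0]] c [ 673.  -228.7]
  len [ 51.1 240.1  51.8 239. ] ang [ -86.3 -178.2   92.5    1.6]
plane [[621.0, -16.0], [612.0, -58.0], [466.0, -35.0], [475.0, 9.0]] c [543.5 -24.9]
  len [ 43.6 147.9  45.1 147.5] ang [-101.1  170.9   78.5   -9.7]
sand [[417.0, 94.0], [431.0, -15.0], [372.0, -23.0], [358.0, 87.0]] c [394.6  35.6]
  len [109.4  59.6 111.1  59.3] ang [ -82.7 -172.    97.1    6.4]
palm [[502.0, -16.0]] c [502.1 -16.3]
knob [[596.0, -34.0]] c [595.7 -33.6]
```

```bash
R='x'; 
python3 -m crank '[{"dx":0.037,"dy":-0.06,"yaw":0.28},{"dx":0.037,"dy":-0.06,"yaw":0.28},{"dx":0.037,"dy":-0.06,"yaw":0.28},{"dx":0.037,"dy":-0.06,"yaw":0.28},{"dx":0.037,"dy":-0.06,"yaw":0.28},{"dx":0.037,"dy":-0.06,"yaw":0.28},{"dx":0.037,"dy":-0.06,"yaw":0.28},{"dx":0.037,"dy":-0.06,"yaw":0.28}]' 0 30
python3 -m crank '[{"dx":0.037,"dy":-0.06,"yaw":0.28},{"dx":0.037,"dy":-0.06,"yaw":0.28},{"dx":0.037,"dy":-0.06,"yaw":0.28},{"dx":0.037,"dy":-0.06,"yaw":0.28},{"dx":0.037,"dy":-0.06,"yaw":0.28},{"dx":0.037,"dy":-0.06,"yaw":0.28},{"dx":0.037,"dy":-0.06,"yaw":0.28},{"dx":0.037,"dy":-0.06,"yaw":0.28},{},{}]'
```

```text
validation failed for argument at $[0]...
validation failed for argument at $[0]...
```

```bash

python3 -m crank '[{"dx":0.037,"dy":-0.06,"dz":0,"yaw":0.28},{"dx":0.037,"dy":-0.06,"dz":0,"yaw":0.28},{"dx":0.037,"dy":-0.06,"dz":0,"yaw":0.28},{"dx":0.037,"dy":-0.06,"dz":0,"yaw":0.28},{"dx":0.037,"dy":-0.06,"dz":0,"yaw":0.28},{"dx":0.037,"dy":-0.06,"dz":0,"yaw":0.28},{"dx":0.037,"dy":-0.06,"dz":0,"yaw":0.28},{"dx":0.037,"dy":-0.06,"dz":0,"yaw":0.28}]' 0 30
```

```text
time_s: 1.15
ee_pos: [440.4, 152.3, 221.9]
ee_rot: [180.0, 0.0, 170.6]
force: [-0.6, 0.7, 0.2]
gripper_width: 13.7
gripper_force: 0.0
```

All keys are needed. I'll continue to above the strip, then lower.

```bash

python3 -m crank '[{"dx":0.037,"dy":-0.06,"dz":0,"yaw":0.28},{"dx":0.037,"dy":-0.06,"dz":0,"yaw":0.28},{"dx":0.037,"dy":-0.06,"dz":0,"yaw":0.28},{"dx":0.037,"dy":-0.06,"dz":0,"yaw":0.28},{"dx":0.037,"dy":-0.06,"dz":0,"yaw":0.28},{"dx":0.037,"dy":-0.06,"dz":0,"yaw":0.28},{"dx":0.037,"dy":-0.06,"dz":0,"yaw":0.28},{"dx":0.037,"dy":-0.06,"dz":0,"yaw":0.28}]'
python3 -m crank '[{"dx":0,"dy":0,"dz":-0.06,"yaw":0},{"dx":0,"dy":0,"dz":-0.06,"yaw":0},{"dx":0,"dy":0,"dz":-0.05,"yaw":0},{"dx":0,"dy":0,"dz":-0.03,"yaw":0},{"dx":0,"dy":0,"dz":0,"yaw":0}]'
python3 - <<'E'
from h import *
f=eyes.grab_frame('wrist');cv2.imwrite('pics/w1.png',f[:,:,::-1])
E
```

```text
time_s: 2.15
ee_pos: [677.2, -231.6, 221.5]
ee_rot: [180.0, -0.0, -178.2]
force: [0.8, 1.0, 0.3]
gripper_width: 0.2
gripper_force: 0.0
time_s: 2.78
ee_pos: [674.9, -229.4, 59.1]
ee_rot: [179.9, -0.3, -178.3]
force: [-1.3, 0.2, 0.1]
gripper_width: 0.4
gripper_force: 0.0
```

View pics/w1.png

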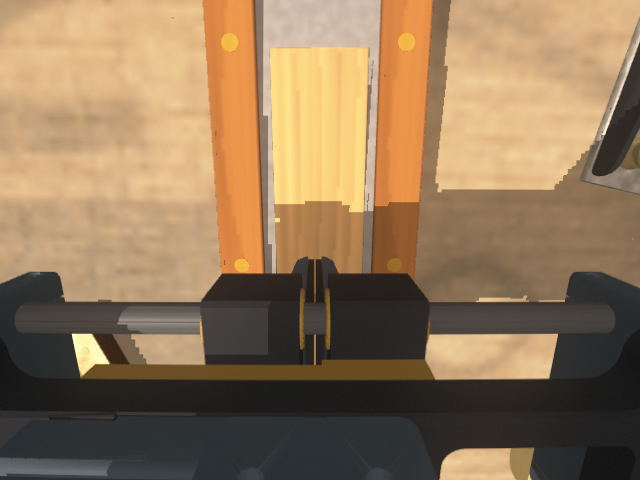

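The wrist view shows the strip (columns 270–370, near end at row 48) with the closed fingers centred over it at column 316. I'll lower until contact.

```bash

python3 -m crank '[{"dx":0,"dy":0,"dz":-0.015,"yaw":0},{"dx":0,"dy":0,"dz":0,"yaw":0}]'|grep -E "pos|^force"
for i in 1; do python3 -m crank '[{"dx":0,"dy":0,"dz":-0.005,"yaw":0},{"dx":0,"dy":0,"dz":0,"yaw":0}]'|grep -E "pos|^force"; done
python3 -m crank '[{"dx":0,"dy":0,"dz":-0.002,"yaw":0},{"dx":0,"dy":0,"dz":0,"yaw":0}]'|grep -E "pos|^force"
python3 -m crank '[{"dx":0,"dy":0,"dz":-0.001,"yaw":0},{"dx":0,"dy":0,"dz":0,"yaw":0}]'
```

```text
ee_pos: [676.4, -229.9, 49.9]
force: [0.3, -0.1, 0.0]
ee_pos: [676.5, -230.0, 46.0]
force: [0.2, 0.2, 0.3]
ee_pos: [676.6, -230.0, 44.4]
force: [-0.1, 0.0, -0.6]
time_s: 3.82
ee_pos: [676.6, -230.0, 43.5]
ee_rot: [180.0, -0.0, -178.3]
force: [0.3, 0.6, 0.9]
gripper_width: 0.3
gripper_force: 0.0
```

```bash

python3 -m crank '[{"dx":0,"dy":0,"dz":-0.003,"yaw":0},{"dx":0,"dy":0,"dz":0,"yaw":0}]'|grep -E "pos|^force"
python3 -m crank '[{"dx":0,"dy":0,"dz":-0.001,"yaw":0},{"dx":0,"dy":0,"dz":0,"yaw":0}]'|grep -E "pos|^force"
```

```text
ee_pos: [676.8, -230.1, 41.3]
force: [-1.0, 0.8, 1.8]
ee_pos: [676.8, -230.1, 41.3]
force: [-1.6, 0.1, 4.7]
```

```bash

python3 -m crank '[{"dx":0,"dy":0,"dz":-0.002,"yaw":0},{"dx":0,"dy":0,"dz":0,"yaw":0}]'|grep -E "pos|^force"
python3 -m crank '[{"dx":-0.012,"dy":-0.0004,"dz":0,"yaw":0},{"dx":-0.013,"dy":-0.0004,"dz":0,"yaw":0},{"dx":0,"dy":0,"dz":0,"yaw":0}]'|grep -E "pos|^force"
python3 - <<'E'
from h import *
f=eyes.grab_frame('wrist');cv2.imwrite('pics/w2.png',f[:,:,::-1])
g=cv2.cvtColor(f,cv2.COLOR_RGB2HSV)
print([g[r,320].tolist() for r in range(0,150,8)])
E
```

```text
ee_pos: [676.9, -230.1, 41.3]
force: [-1.7, 0.6, 11.7]
ee_pos: [657.6, -231.3, 41.3]
force: [-1.0, -0.2, 10.3]
[[15, 44, 202], [14, 45, 204], [15, 45, 211], [13, 47, 208], [19, 126, 250], [20, 126, 250], [20, 126, 250], [19, 129, 249], [19, 128, 249], [19, 129, 250], [20, 129, 250], [20, 129, 250], [20, 129, 250], [20, 129, 250], [20, 129, 250], [20, 130, 250], [20, 129, 250], [20, 129, 250], [20, 128, 250]]
```

```bash
cat > edge.py <<'E'
from h import *
def edge():
    c=eyes.calibration('wrist');f=eyes.grab_frame('wrist');g=cv2.cvtColor(f,cv2.COLOR_RGB2HSV)
    s=(g[:,300:340,1].mean(1)>88); i=np.argmax(s); print('edge row',i,p2w('wrist',[(320,i)],33,c).round(1).tolist())
edge()
E
python3 edge.py
```

```text
edge row 30 [[534.1, -232.6, 33.0]]
```

It drags along with the tool. Next, another 80 mm.

```bash

python3 -m crank '[{"dx":-0.02,"dy":-0.0006,"dz":0,"yaw":0},{"dx":-0.02,"dy":-0.0006,"dz":0,"yaw":0},{"dx":-0.02,"dy":-0.0006,"dz":0,"yaw":0},{"dx":-0.02,"dy":-0.0006,"dz":0,"yaw":0},{"dx":-0.021,"dy":-0.0006,"dz":0,"yaw":0},{"dx":0,"dy":0,"dz":0,"yaw":0}]'|grep -E "pos|^force"
python3 -m crank '[{"dx":0,"dy":0,"dz":0.02,"yaw":0},{"dx":0,"dy":0,"dz":0.06,"yaw":0},{"dx":0,"dy":0,"dz":0.06,"yaw":0},{"dx":0,"dy":0,"dz":0,"yaw":0}]' 1 |grep -E "pos|^force"
python3 - <<'E'
from h import *
c=eyes.calibration('wrist')
f=eyes.grab_frame('wrist');cv2.imwrite('pics/w3.png',f[:,:,::-1])
np.save('c3.npy',c,allow_pickle=True)
E
```

```text
ee_pos: [576.1, -233.9, 41.3]
force: [-3.0, -1.0, 12.8]
ee_pos: [578.4, -234.0, 155.7]
force: [0.5, 0.3, 0.1]
```

View pics/w3.png

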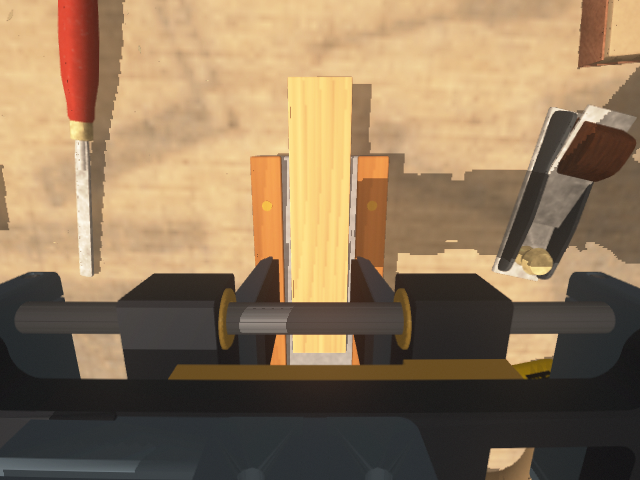

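The strip now sticks out: its near end is at row 76 (columns 288–352), and the rail ends are at row 156.

```bash
python3 - <<'E'
from h import *
c=np.load('c3.npy',allow_pickle=True).item()
print(p2w('wrist',[(288,76.5),(352,76.5),(290,352.5),(352,352.5)],33,c).round(1).tolist(),p2w('wrist',[(250,156),(389,154)],36,c).round(1).tolist())
print(p2w('wrist',[(537,260)],50,c).round(1),p2w('wrist',[(553,108),(497,272)],25,c).round(1))
E
```

```text
[[453.1, -258.7, 33.0], [451.7, -209.7, 33.0], [692.5, -254.4, 33.0], [690.6, -195.9, 33.0]] [[513.3, -288.2, 36.0], [508.4, -177.3, 36.0]]
[[588.8 -50.5  50. ]] [[467.7 -45.1  25. ]
 [609.  -67.8  25. ]]
```

```bash

python3 -m crank '[{"dx":-0.06,"dy":0,"dz":0,"yaw":0},{"dx":-0.065,"dy":0,"dz":0,"yaw":0},{"dx":0,"dy":0,"dz":-0.06,"yaw":0},{"dx":0,"dy":0,"dz":-0.06,"yaw":0},{"dx":0,"dy":0,"dz":-0.047,"yaw":0},{"dx":0,"dy":0,"dz":0,"yaw":0}]' 1 |grep -E "pos|^force"
python3 -m crank '[{"dx":0,"dy":0,"dz":0,"yaw":0},{"dx":0,"dy":0,"dz":0,"yaw":0},{"dx":0,"dy":0,"dz":0,"yaw":0},{"dx":0,"dy":0,"dz":0,"yaw":0},{"dx":0,"dy":0,"dz":0,"yaw":0},{"dx":0,"dy":0,"dz":0,"yaw":0}]' 0 40
```

```text
ee_pos: [472.6, -231.4, 13.7]
force: [-0.4, 0.5, 0.3]
time_s: 7.85
ee_pos: [476.0, -233.1, 17.5]
ee_rot: [-180.0, 0.0, -178.3]
force: [-0.5, 0.2, 2.3]
gripper_width: 49.2
gripper_force: 40.0
```

```bash

python3 -m crank '[{"dx":0,"dy":0,"dz":0.01,"yaw":0},{"dx":0,"dy":0,"dz":0.03,"yaw":0},{"dx":0,"dy":0,"dz":0.04,"yaw":0},{"dx":0,"dy":0,"dz":0.04,"yaw":0},{"dx":0,"dy":0,"dz":0.02,"yaw":0}]'|grep -E "pos|force"
python3 -m crank '[{"dx":-0.001,"dy":0.03,"dz":0,"yaw":0},{"dx":-0.001,"dy":0.06,"dz":0,"yaw":0.2},{"dx":-0.001,"dy":0.06,"dz":0,"yaw":0.2},{"dx":-0.001,"dy":0.06,"dz":0,"yaw":0.2},{"dx":-0.002,"dy":0.06,"dz":0,"yaw":0.2},{"dx":-0.002,"dy":0.06,"dz":0,"yaw":0.2},{"dx":-0.002,"dy":0.06,"dz":0,"yaw":0.2},{"dx":-0.002,"dy":0.06,"dz":0,"yaw":0.2},{"dx":-0.002,"dy":0.06,"dz":0,"yaw":0.2},{"dx":0,"dy":0.027,"dz":0,"yaw":0.2}]'|grep -E "pos|force"
python3 -m crank '[{"dx":0,"dy":0,"dz":0,"yaw":0},{"dx":0,"dy":0,"dz":0,"yaw":0},{"dx":0,"dy":0,"dz":0,"yaw":0}]'
python3 - <<'E'
from h import *
c=eyes.calibration('top');f=eyes.grab_frame('top');f2=eyes.grab_frame('side')
b=lambda f,x,y,w,h,k:cv2.resize(f[y:y+h,x:x+w],None,fx=k,fy=k,interpolation=cv2.INTER_CUBIC)
cv2.imwrite('pics/t4.png',np.hstack([b(f,190,180,130,150,3),b(f2,190,150,130,150,3)])[:,:,::-1])
E
```

```text
ee_pos: [476.4, -233.4, 131.3]
force: [-0.2, 0.4, -0.7]
gripper_force: 40.0
ee_pos: [464.2, 198.8, 129.5]
force: [1.7, -0.7, -0.3]
gripper_force: 40.0
time_s: 10.1
ee_pos: [464.5, 195.6, 129.2]
ee_rot: [-180.0, -0.0, -169.4]
force: [-0.0, 0.2, -0.7]
gripper_width: 49.3
gripper_force: 40.0
```

View pics/t4.png

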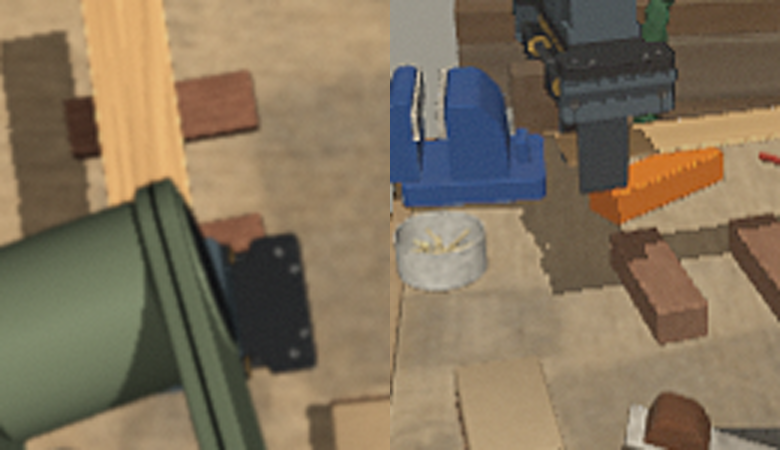

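The strip is held level over both bearers. I'll lower it to just above them, then check the centring.

```bash

python3 -m crank '[{"dx":0,"dy":0,"dz":-0.03,"yaw":0},{"dx":0,"dy":0,"dz":-0.04,"yaw":0},{"dx":0,"dy":0,"dz":-0.04,"yaw":0},{"dx":0,"dy":0,"dz":-0.02,"yaw":0},{"dx":0,"dy":0,"dz":-0.003,"yaw":0},{"dx":0,"dy":0,"dz":0,"yaw":0},{"dx":0,"dy":0,"dz":0,"yaw":0},{"dx":0,"dy":0,"dz":0,"yaw":0}]'
python3 - <<'E'
from h import *
f=eyes.grab_frame('top');f2=eyes.grab_frame('side')
cv2.imwrite('pics/s5f.png',f2[:,:,::-1]);cv2.imwrite('pics/t5f.png',f[:,:,::-1])
b=lambda f,x,y,w,h,k:cv2.resize(f[y:y+h,x:x+w],None,fx=k,fy=k,interpolation=cv2.INTER_CUBIC)
cv2.imwrite('pics/t5.png',np.hstack([b(f,195,180,95,140,4),b(f2,245,180,105,140,4)])[:,:,::-1])
E
```

```text
time_s: 11.2
ee_pos: [465.0, 196.7, 23.5]
ee_rot: [180.0, 0.1, -169.3]
force: [0.8, -0.3, -0.2]
gripper_width: 49.3
gripper_force: 40.0
```

View pics/t5.png

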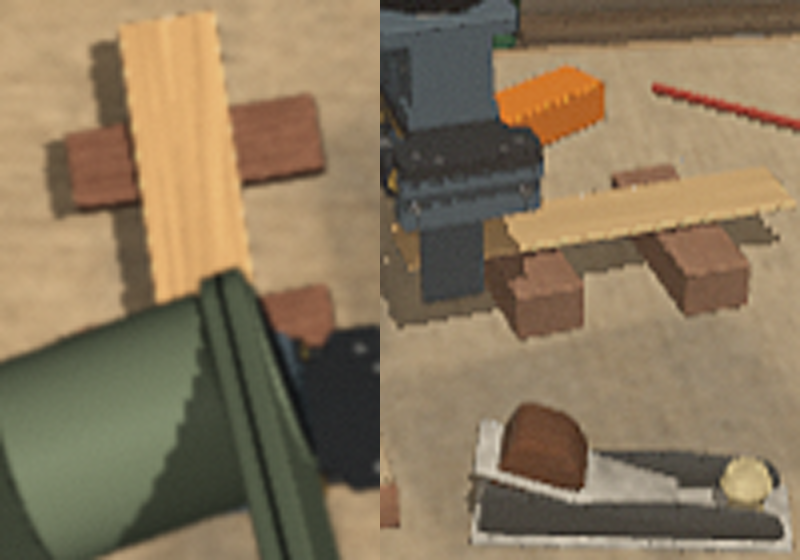

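```bash
python3 - <<'E'
from h import *
A=lambda L:[(x/4+195-.4,y/4+180-.4) for x,y in L]
s=p2w('top',A([(120,27),(214,12),(160,302),(252,292)]),39)[:,:2];b=p2w('top',A([(66,140),(313,95),(325,172),(74,208)]),30)[:,:2]
print(s.round(1).tolist(),b.round(1).tolist())
e=s[:2].mean(0);d=np.diff(s[[2,0]],axis=0)[0],np.diff(s[[3,1]],axis=0)[0]
print('end',e,[np.degrees(np.arctan2(v[1],v[0])) for v in d])
u=np.array([np.cos(np.radians(10)),np.sin(np.radians(10))]);print('strip centre',e-120*u,'bB c',b.mean(0), 'far overhang from bB centre',(e-b.mean(0))@u)
E
```

```text
[[672.1, 258.8], [681.4, 210.6], [531.1, 231.4], [537.7, 184.8]] [[613.8, 285.3], [641.2, 158.5], [601.3, 150.7], [578.7, 279.3]]
end [676.77719566 234.67102932] [np.float64(10.996306587407522), np.float64(10.160232409759388)]
strip centre [558.6002653 213.833248 ] bB c [608.76003443 218.43934271] far overhang from bB centre 69.80243051624622
```

Centring is right: the far end is 69.8 mm past bearer B's centre, against an ideal of 70. I'll lower and release.

```bash

python3 -m crank '[{"dx":0,"dy":0,"dz":-0.003,"yaw":0},{"dx":0,"dy":0,"dz":-0.003,"yaw":0},{"dx":0,"dy":0,"dz":-0.0015,"yaw":0},{"dx":0,"dy":0,"dz":0,"yaw":0},{"dx":0,"dy":0,"dz":0,"yaw":0}]'|grep -E "pos|force"
python3 -m crank '[{"dx":0,"dy":0,"dz":0,"yaw":0},{"dx":0,"dy":0,"dz":0,"yaw":0},{"dx":0,"dy":0,"dz":0,"yaw":0},{"dx":0,"dy":0,"dz":0,"yaw":0}]' 0.85|grep -E "pos|force|width"
python3 -m crank '[{"dx":0,"dy":0,"dz":0.03,"yaw":0},{"dx":0,"dy":0,"dz":0.06,"yaw":0},{"dx":0,"dy":0,"dz":0.06,"yaw":0},{"dx":0,"dy":0,"dz":0.06,"yaw":0}]'|grep -E "pos|force|width"
```

```text
ee_pos: [464.6, 196.6, 17.4]
force: [-2.1, -0.1, 7.3]
gripper_force: 40.0
ee_pos: [464.6, 196.5, 16.6]
force: [0.5, -0.3, -0.7]
gripper_width: 77.0
gripper_force: 0.0
ee_pos: [464.4, 196.4, 186.2]
force: [1.0, -0.1, -1.0]
gripper_width: 77.3
gripper_force: 0.0
```

```bash

python3 -m crank '[{"dx":0.0135,"dy":-0.0456,"dz":0,"yaw":-0.68},{"dx":0.0135,"dy":-0.0456,"dz":0,"yaw":-0.68},{"dx":0.0135,"dy":-0.0456,"dz":0,"yaw":-0.68},{"dx":0.0135,"dy":-0.0456,"dz":0,"yaw":-0.68},{"dx":0.0135,"dy":-0.0456,"dz":0,"yaw":-0.68},{"dx":0.0135,"dy":-0.0456,"dz":0,"yaw":-0.68},{"dx":0,"dy":0,"dz":0,"yaw":0},{"dx":0,"dy":0,"dz":0,"yaw":0}]' 1
python3 - <<'E'
from h import *
c=eyes.calibration('wrist');f=eyes.grab_frame('wrist');t=eyes.grab_frame('top')
np.save('c6.npy',c,allow_pickle=True);print(np.round(c['world_from_camera'],3).tolist())
b=lambda f,x,y,w,h,k:cv2.resize(f[y:y+h,x:x+w],None,fx=k,fy=k,interpolation=cv2.INTER_CUBIC)
cv2.imwrite('pics/w6f.png',f[:,:,::-1]);cv2.imwrite('pics/t6f.png',t[:,:,::-1])
cv2.imwrite('pics/w6.png',np.hstack([b(f,220,0,200,280,2),b(t,195,180,100,140,4)])[:,:,::-1])
E
```

```text
time_s: 13.92
ee_pos: [529.0, -22.0, 184.5]
ee_rot: [180.0, -0.1, 170.3]
force: [-0.3, -0.4, 0.7]
gripper_width: 91.2
gripper_force: 0.0
[[0.168, 0.955, 0.245, 459.888], [0.986, -0.163, -0.042, -10.235], [-0.0, 0.248, -0.969, 347.073], [0.0, 0.0, 0.0, 1.0]]
```

View pics/w6.png

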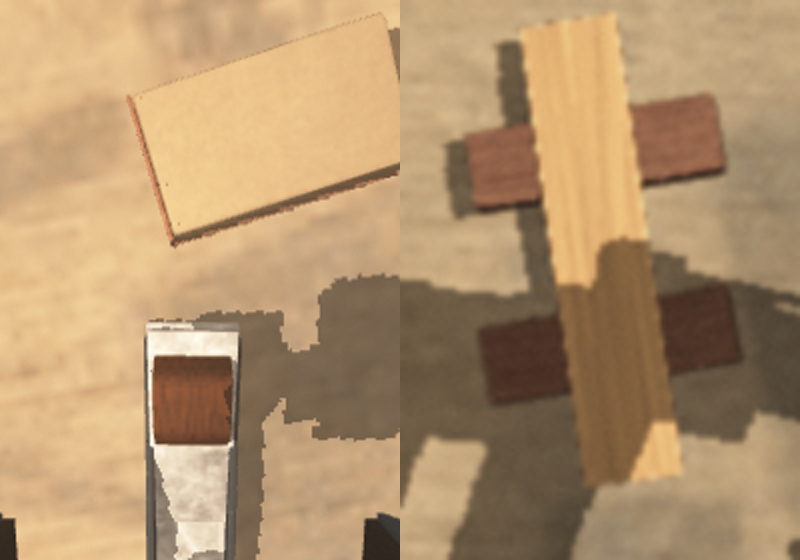

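Right half: the strip bridges both bearers evenly, about the same overhang at each end. Left half: the plane's heel is at wrist pixels (293,161)–(340,162), aligned with the gripper. I'll work out the offsets.

```bash
python3 - <<'E'
from h import *
c=np.load('c6.npy',allow_pickle=True).item()
for z in (0,27):print(z,p2w('wrist',[(293.5,163.5),(340,163.5),(296,275),(335,275)],z,c).round(1).tolist())
print('palm c',p2w('wrist',[(316,200)],52,c).round(1))
A=lambda L:[(x/4+195-.4,y/4+180-.4) for x,y in L]
s=p2w('top',A([(122,30),(214,14),(281,473),(186,486)]),33)[:,:2]
a=p2w('top',A([(82,327),(328,284),(341,361),(92,402)]),30)[:,:2];b=p2w('top',A([(68,135),(313,95),(325,171),(77,209)]),30)[:,:2]
u=s[:2].mean(0)-s[2:].mean(0);L=np.linalg.norm(u);u/=L;C=s.mean(0)
print('strip',C,L,'yaw',np.degrees(np.arctan2(u[1],u[0])),'a',a.mean(0),(a.mean(0)-C)@u,'b',b.mean(0),(b.mean(0)-C)@u)
E
```

```text
0 [[466.3, -32.5, 0.0], [474.1, 12.8, 0.0], [581.7, -51.3, 0.0], [588.8, -10.0, 0.0]]
27 [[465.8, -30.8, 27.0], [473.0, 11.0, 27.0], [572.3, -48.1, 27.0], [578.8, -10.0, 27.0]]
palm c [[498.9 -15.7  52. ]]
strip [559.70474762 213.01235998] 238.05094336632064 yaw 10.621854266494513 a [511.34103971 205.82961605] -48.85896956147173 b [609.4318691  217.82339377] 49.76185273592018
```

```bash

python3 -m crank '[{"dx":0.003,"dy":0.002,"dz":-0.05,"yaw":0},{"dx":0,"dy":0,"dz":-0.06,"yaw":0},{"dx":0,"dy":0,"dz":-0.05,"yaw":0},{"dx":0,"dy":0,"dz":-0.03,"yaw":0},{"dx":0,"dy":0,"dz":-0.015,"yaw":0},{"dx":0,"dy":0,"dz":-0.007,"yaw":0},{"dx":0,"dy":0,"dz":0,"yaw":0},{"dx":0,"dy":0,"dz":0,"yaw":0},{"dx":0,"dy":0,"dz":0,"yaw":0}]'
```

```text
time_s: 15.15
ee_pos: [532.3, -20.8, 15.9]
ee_rot: [180.0, 0.1, 170.3]
force: [-0.1, 0.1, 0.6]
gripper_width: 91.4
gripper_force: 0.0
```

Lowering another 5 mm and gripping.

```bash

python3 -m crank '[{"dx":0,"dy":0,"dz":-0.004,"yaw":0},{"dx":0,"dy":0,"dz":-0.002,"yaw":0},{"dx":0,"dy":0,"dz":0,"yaw":0}]'|grep -E "pos|force|width"
python3 -m crank '[{"dx":0,"dy":0,"dz":0,"yaw":0},{"dx":0,"dy":0,"dz":0,"yaw":0},{"dx":0,"dy":0,"dz":0,"yaw":0},{"dx":0,"dy":0,"dz":0,"yaw":0},{"dx":0,"dy":0,"dz":0,"yaw":0},{"dx":0,"dy":0,"dz":0,"yaw":0},{"dx":0,"dy":0,"dz":0,"yaw":0}]' 0 50|grep -E "pos|rot|force|width"
python3 -m crank '[{"dx":0,"dy":0,"dz":0.01,"yaw":0},{"dx":0,"dy":0,"dz":0.02,"yaw":0},{"dx":0,"dy":0,"dz":0.01,"yaw":0},{"dx":0,"dy":0,"dz":0,"yaw":0},{"dx":0,"dy":0,"dz":0,"yaw":0},{"dx":0,"dy":0,"dz":0,"yaw":0}]'
python3 - <<'E'
from h import *
f=eyes.grab_frame('side');cv2.imwrite('pics/s7f.png',f[:,:,::-1])
cv2.imwrite('pics/s7.png',cv2.resize(f[200:350,210:390],None,fx=3,fy=3,interpolation=cv2.INTER_CUBIC)[:,:,::-1])
E
```

```text
ee_pos: [531.6, -20.7, 10.2]
force: [0.8, 0.4, 0.3]
gripper_width: 91.1
gripper_force: 0.0
ee_pos: [531.8, -20.9, 10.4]
ee_rot: [-180.0, -0.0, 170.3]
force: [-0.6, -0.5, 0.4]
gripper_width: 44.9
gripper_force: 50.0
time_s: 17.15
ee_pos: [531.4, -20.7, 42.0]
ee_rot: [-180.0, -0.1, 170.3]
force: [-1.4, -0.3, -7.0]
gripper_width: 45.3
gripper_force: 50.0
```

View pics/s7.png

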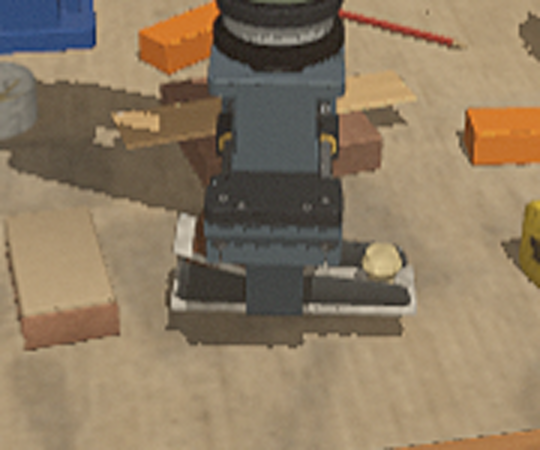

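Lifted level (7 N, held square in the side view). I'll raise it and carry it over the strip.

```bash

python3 -m crank '[{"dx":0,"dy":0,"dz":0.02,"yaw":0},{"dx":0,"dy":0,"dz":0.04,"yaw":0},{"dx":0,"dy":0,"dz":0.025,"yaw":0}]'|grep -E "pos|force"
python3 -m crank '[{"dx":0.002,"dy":0.02,"dz":0,"yaw":0.4},{"dx":0.002,"dy":0.036,"dz":0,"yaw":0.45},{"dx":0.002,"dy":0.036,"dz":0,"yaw":0.45},{"dx":0.002,"dy":0.036,"dz":0,"yaw":0.46},{"dx":0.002,"dy":0.036,"dz":0,"yaw":0.46},{"dx":0.002,"dy":0.036,"dz":0,"yaw":0.46},{"dx":0.002,"dy":0.036,"dz":0,"yaw":0.46},{"dx":0.002,"dy":0.036,"dz":0,"yaw":0.46},{"dx":0.001,"dy":0.016,"dz":0,"yaw":0.46},{"dx":0,"dy":0,"dz":0,"yaw":0}]'|grep -E "pos|force"
python3 -m crank '[{"dx":0,"dy":0,"dz":0,"yaw":0},{"dx":0,"dy":0,"dz":0,"yaw":0}]'
```

```text
ee_pos: [532.1, -20.8, 111.3]
force: [-0.5, -0.7, -6.2]
gripper_force: 50.0
ee_pos: [544.7, 210.3, 109.4]
force: [-0.3, -1.4, -6.1]
gripper_force: 50.0
time_s: 19.08
ee_pos: [545.3, 208.7, 110.3]
ee_rot: [-180.0, -0.0, -169.4]
force: [0.5, -1.4, -6.0]
gripper_width: 45.0
gripper_force: 50.0
```

```bash

python3 -m crank '[{"dx":0,"dy":0.002,"dz":-0.02,"yaw":0},{"dx":0,"dy":0,"dz":-0.03,"yaw":0},{"dx":0,"dy":0,"dz":-0.015,"yaw":0},{"dx":0,"dy":0,"dz":-0.008,"yaw":0},{"dx":0,"dy":0,"dz":-0.003,"yaw":0},{"dx":0,"dy":0,"dz":0,"yaw":0},{"dx":0,"dy":0,"dz":0,"yaw":0},{"dx":0,"dy":0,"dz":0,"yaw":0}]'|grep -E "pos|force"
python3 -m crank '[{"dx":0,"dy":0,"dz":-0.002,"yaw":0},{"dx":0,"dy":0,"dz":0,"yaw":0},{"dx":0,"dy":0,"dz":0,"yaw":0}]'|grep -E "pos|force"
```

```text
ee_pos: [545.6, 211.4, 50.0]
force: [1.2, 0.1, -6.1]
gripper_force: 50.0
ee_pos: [545.4, 211.3, 47.9]
force: [-0.1, -0.2, -6.0]
gripper_force: 50.0
```

```bash

python3 -m crank '[{"dx":0,"dy":0,"dz":-0.002,"yaw":0},{"dx":0,"dy":0,"dz":-0.0015,"yaw":0},{"dx":0,"dy":0,"dz":0,"yaw":0},{"dx":0,"dy":0,"dz":0,"yaw":0}]'|grep -E "pos|^force"
python3 -m crank '[{"dx":0,"dy":0,"dz":-0.001,"yaw":0},{"dx":0,"dy":0,"dz":0,"yaw":0},{"dx":0,"dy":0,"dz":0,"yaw":0}]'|grep -E "pos|^force"
python3 -m crank '[{"dx":0,"dy":0,"dz":-0.001,"yaw":0},{"dx":0,"dy":0,"dz":0,"yaw":0},{"dx":0,"dy":0,"dz":0,"yaw":0}]'|grep -E "pos|^force"
```

```text
ee_pos: [545.4, 211.3, 45.2]
force: [-0.4, -0.7, -5.6]
ee_pos: [545.4, 211.3, 44.4]
force: [-0.3, 0.1, -6.1]
ee_pos: [545.4, 211.3, 43.6]
force: [1.1, 0.4, -6.1]
```

```bash

python3 -m crank '[{"dx":0,"dy":0,"dz":-0.001,"yaw":0},{"dx":0,"dy":0,"dz":0,"yaw":0},{"dx":0,"dy":0,"dz":0,"yaw":0}]'|grep -E "pos|^force"
python3 -m crank '[{"dx":0,"dy":0,"dz":-0.001,"yaw":0},{"dx":0,"dy":0,"dz":0,"yaw":0},{"dx":0,"dy":0,"dz":0,"yaw":0}]'|grep -E "pos|^force"
```

```text
ee_pos: [545.4, 211.3, 43.4]
force: [-2.2, -0.5, 2.5]
ee_pos: [545.5, 211.3, 43.4]
force: [-3.6, -0.8, 8.8]
```

Contact at exactly z = 43.4. I'll ease the pressure, release, and lift clear.

```bash

python3 -m crank '[{"dx":0,"dy":0,"dz":0.0012,"yaw":0},{"dx":0,"dy":0,"dz":0,"yaw":0},{"dx":0,"dy":0,"dz":0,"yaw":0}]'|grep -E "pos|^force"
python3 -m crank '[{"dx":0,"dy":0,"dz":0,"yaw":0},{"dx":0,"dy":0,"dz":0,"yaw":0},{"dx":0,"dy":0,"dz":0,"yaw":0},{"dx":0,"dy":0,"dz":0,"yaw":0},{"dx":0,"dy":0,"dz":0,"yaw":0}]' 0.95|grep -E "pos|^force|width"
python3 -m crank '[{"dx":0,"dy":0,"dz":0.02,"yaw":0},{"dx":0,"dy":0,"dz":0.05,"yaw":0},{"dx":0,"dy":0,"dz":0.06,"yaw":0},{"dx":0,"dy":0,"dz":0.06,"yaw":0},{"dx":-0.06,"dy":-0.04,"dz":0,"yaw":0},{"dx":-0.06,"dy":-0.04,"dz":0,"yaw":0},{"dx":-0.06,"dy":-0.04,"dz":0,"yaw":0},{"dx":0,"dy":-0.06,"dz":0,"yaw":0},{"dx":0,"dy":-0.06,"dz":0,"yaw":0},{"dx":0,"dy":0,"dz":0,"yaw":0}]'
python3 - <<'E'
from h import *
f=eyes.grab_frame('top');f2=eyes.grab_frame('side')
b=lambda f,x,y,w,h,k:cv2.resize(f[y:y+h,x:x+w],None,fx=k,fy=k,interpolation=cv2.INTER_CUBIC)
cv2.imwrite('pics/t8.png',np.hstack([b(f,195,180,100,140,4),b(f2,245,180,100,140,4)])[:,:,::-1])
E
```

```text
ee_pos: [545.4, 211.3, 43.4]
force: [-2.8, -1.4, 5.5]
ee_pos: [545.4, 211.3, 42.9]
force: [-0.1, 0.3, 0.1]
gripper_width: 86.1
time_s: 24.7
ee_pos: [401.3, 17.1, 196.2]
ee_rot: [-180.0, 0.1, -169.7]
force: [-0.4, 0.6, 1.8]
gripper_width: 86.3
gripper_force: 0.0
```

View pics/t8.png

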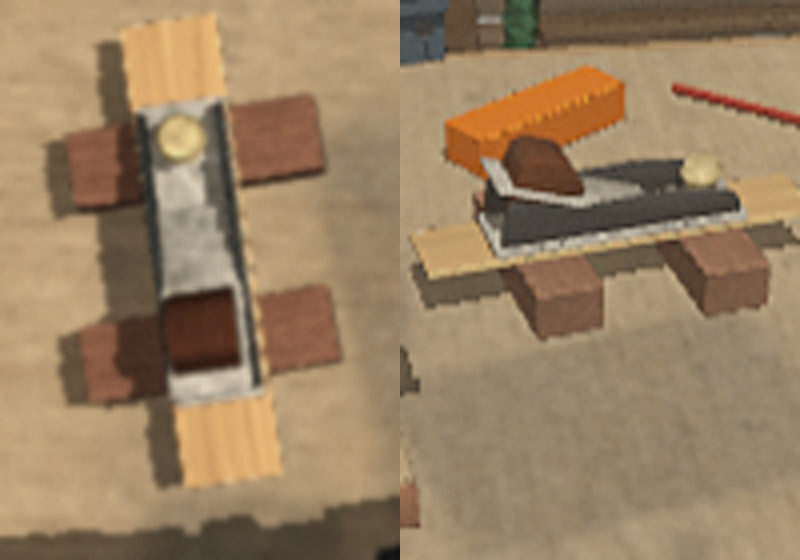

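The strip bridges both bearers with equal overhangs (rows 14–486 of the crop). The plane sits sole down, lengthwise on its middle (rows 100–400), and the gripper is clear.

```bash
python3 -c "
from workcell import ticket;print(ticket.job_done())"
```

```text
the job is handed in; nothing more can be done
None
```

The job is handed in at about 25 s: the strip was drawn out about 6 cm and laid centred across both bearers, with the plane set sole down lengthwise on its middle; the tape measure, sanding block and orange look-alikes were never touched.

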